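# Stow the die plate after a changeover

### The job

Lift the aluminium die plate by its handle straight up off the two dowels of the steel base, keeping it level all the way. Turn it so that its cut-off corner matches the filled-in corner of the pocket in the wooden storage tray, lower it in (do not drop it) until it lies flat on the pocket floor, and let go. Leave the screwdriver, the hex key, the timer and the roll of tape where they are.

Things in the scene. Friction and masses are not known exactly. Their poses are not given: they have to be found in the camera images.
- die_plate: Loose aluminium plate 140 (x) x 100 (y) x 12 mm, about 0.45 kg, with a bow handle on top; its +x, +y corner is cut off at 45 degrees, 36 mm along each side. Origin: centre of the uncut 140 x 100 underside; z up. Two 13.5 mm through holes at (52, -22) and (-52, 22) mm. Starts flat on the base over both dowels, frames parallel, origin at (0, 0, 20) mm of the base.
- plate_handle (a point): Middle of the handle bar, over the plate's centre, 46 mm above the plate's underside; axes as the plate's. The grey bar is 92 mm long (x), 14 mm wide (y: fingers close along y), 12 mm high, with 28 mm free space between it and the plate, on two posts 12 mm thick at x = +-38 mm.
- plate_cut_corner (a point): Middle of the plate's cut-off edge, at (52, 32, 0) mm in the plate's frame.
- dowel_base: Fixed dark steel block 170 x 130 x 20 mm, origin at the centre of its underside on the table, z up. Two steel dowels of 12 mm diameter stand 28 mm out of its top at (52, -22) and (-52, 22) mm, tapered over the last 4 mm. The plate is clear of them when its underside is more than 48 mm above the table.
- storage_tray: Fixed wooden tray 184 (x) x 144 (y) x 22 mm high, origin at the centre of its underside on the table, z up. Its pocket, 146 x 106 mm, centred, 14 mm deep (dark floor 8 mm above the table), has its +x, +y corner filled in at 45 degrees: about 3 mm play round the plate. The plate fits one way only: axes parallel, its origin at (0, 0, 8) mm of the tray.
- pocket_cut_corner (a point): Where the middle of the plate's cut-off edge comes to lie when the plate is centred in the pocket: (52, 32, 8) mm in the tray's frame.
- screwdriver: Yellow-handled screwdriver, 46 x 196 x 23 mm, lying between the base and the tray; to be left alone.
- hex_key: Black hex key, 50 x 93 x 9 mm, lying between the base and the tray; to be left alone.
- timer: Round white and green kitchen timer, 68 mm across, 41 mm high, behind them; to be left alone.
- tape: Roll of tape, 98 mm across, 48 mm high, lying flat at the back; to be left alone.

How it is judged (in metres and radians):
On the way:
1. the plate is lifted clear of both dowels (z of die_plate in the frame of dowel_base above 0.05 m), for 0.1 s.
At the end, for the whole second after the job is handed in: The die plate lies flat on the floor of the tray's pocket (underside within 3 mm of the floor, tilted less than 2 degrees), its centre within 7 mm of the pocket's and its cut-off corner within 10 mm of its place at the filled-in corner, released and at rest (horizontal distance between die_plate and storage_tray below 0.007 m and horizontal distance between plate_cut_corner and pocket_cut_corner below 0.01 m and z of die_plate in the frame of storage_tray below 0.011 m and angle between die_plate's own z axis and vertical below 0.035 rad and linear speed of die_plate below 0.02 m/s); the robot touches nothing.
It fails at once if the plate is tilted more than 11 degrees (angle between die_plate's own z axis and vertical above 0.2 rad).
It fails at once if the plate is dropped (falls untouched faster than 0.5 m/s) (linear speed of die_plate above 0.5 m/s and contact force between die_plate and the fingers below 0.05 N).
It fails at once if the screwdriver, hex key, timer or tape is moved more than 3 cm (distance of any of screwdriver, hex_key, timer, tape from where it was at the start of the episode above 0.03 m).
It also fails if it takes over 54 s, if anything falls off the work surface, if the arm or the gripper's body presses on something with over 40 N, if the wrist force passes 120 N, or if a joint passes its speed limit or range.

### The arm

A 6-joint arm with a two-finger parallel gripper is mounted at the origin on a cart in front of the work surface, level with it; the furniture and walls round the work are solid. World frame = base frame: x ahead of the robot, y to its left, z up, the work surface at z = 0. Lengths are in mm, angles in rad, forces in N, time in s.
With the tool pointing down it reaches from about 400 to 925 mm from the base axis. Payload 12.5 kg.
Tool frame: the origin (TCP) lies midway between the tips of the shut fingers; the grasp point (between the pads) lies 19 mm behind it (env.pinch_z is the z of the grasp point in the tool frame, in mm); z points along the fingers, y is the line along which they close (so a half turn about z gives the same grasp; the last joint's range is limited). The gripper opens to 95 mm and grips with 3 to 60 N. Pads are 20 mm wide; open, the fingers measure 119 mm over their backs; the gripper's body (75 mm by 180 mm) begins 59 mm behind the grasp point.
Start: joints at [1.108, 0.491, 1.559, -0, 1.092, -0.106], TCP at [218.283, 585.661, 214.661] pointing down, gripper open.
Joint ranges: [-3.1, 3.1], [-0.84, 2.19], [0.05, 2.79], [-1.13, 4.28], [0.06, 2.93], [-2.69, 2.69]. Speed limits (rad/s): [2.22, 2.22, 2.79, 3.14, 3.14, 3.14].

### API

Orientations are given as [roll, pitch, yaw] about the fixed x, y, z axes, in that order (R = Rz(yaw) Ry(pitch) Rx(roll)).
In Python, from cell import env, eyes gives the robot as it stands.
- The arm moves only by the shell command python3 -m inch 'ROWS'. ROWS is JSON, a list of rows, each a list of 3 entries, a list of its own where there are three numbers: the shift along the tool's x, y, z in units of 60 mm (1.0 is 60 mm), then the turn about the tool's z in units of 5 degrees (1.0 is 5 degrees), then the closure, from -1 (fully open) to 1 (shut). In form: [[[tx, ty, tz], turn, claw], ...]. A call has exactly 10 rows; each row shifts and turns the commanded pose from where the row before left it, along the tool's axes as they then stand; what a row does not reach is not made up. A row lasts 1/8 s, in which the tool goes at most 62.5 mm and 10.7 degrees, less where a joint would pass 70% of its speed; a pose out of reach is approached as far as the arm can. A call is refused whole if a number of a shift passes 1 or a number of a turn 1, either way. A call with a gripper value outside its range is refused whole. The fingers move at their own pace and stop on an object; the grip force is fixed at half the most. Time passes only in rows, so rows that do not move let the fingers close, or fill a call up. It gives the time, the measured TCP pose, the force, the opening and the grip force at its end, in the units of the state.
- env.state(): the state, without advancing time (a new reading comes with each control period).
- eyes.read_camera(name): name is "scene" or "top" or "wrist"; returns a dict with "pixels" (384x512x3 uint8, red, green, blue), "fx", "fy", "cx", "cy" (pixels), "extrinsics" (4x4, takes a point from world to camera coordinates). Camera axes: x right, y down, z forward; pixel columns grow to the right and rows downward; lengths in mm; the calibration is good to about 2 mm. The wrist camera is an equidistant fisheye: a pixel r from the principal point sees the ray r / f radians off the axis. A picture is of the moment at which its call begins. There is no depth.
- env.job_done(): hands the job in; it is judged then, once.
Trained networks look in a picture, given as the dict that the camera call returned (one of the last four; its "shot" number tells which), for a name from the list of things; names that differ only in an ending like _2 or _b are one class to them, and where a whole thing is asked for, a point or a joint stands for the part that bears it (a point fixed in the world has none). Each returns a list of dicts, best first, with "score" (0 to 1); they miss things now and then, are a little off and sometimes report something else, mostly with a low value. They report only what shows in the picture. A call takes as long as a camera call.
- eyes.boxes_of(name, picture): "centre" ([row, column] in pixels, amid what is visible of it).
- eyes.cut_out(name, picture): "mask" (384x512 bool, what is visible of it) and "centre" ([row, column] in pixels, amid what is visible of it).
- eyes.spot_point(name, picture): "centre" ([row, column] in pixels: a listed point, or the origin of a listed thing).
The state is a dict: "t": time; "joints": joint angles; "qvel": joint speeds; "tau": joint torques, N m; "eef_pos": TCP position; "tcp_rot": TCP orientation; "ft_force": force on the tool from outside, world axes, zero at the start; "moment": the same for the moment, N m; "opening": opening from 0.0 (shut) to 1.0 (fully open); "grip_force": force on a finger pad.
Only numpy, scipy, OpenCV 4.12 (cv2) and the standard library are available. Lean on these libraries where they do the work, as an engineer would, in place of code of your own. Each camera call takes 0.05 s, during which the arm holds its last target. There are 200 camera calls.

## Working session

There is one attempt and no reset: what is moved stays moved. The work goes in short steps, Python scripts to look and compute and a shell command to move; the robot and the scene stay as the last step left them, time stands still between calls to the robot, and variables do not carry over. Pictures are saved under pics/ and viewed, at most 10 in all, crops included, and the job is handed in when it is done.

```bash
mkdir -p pics; cat > h.py <<'E'
import numpy as np, cv2
from cell import env, eyes
def ray(p,rc):
    E=np.array(p["extrinsics"]);R=E[:3,:3];t=E[:3,3]
    d=np.array([(rc[1]-p["cx"])/p["fx"],(rc[0]-p["cy"])/p["fy"],1.])
    return -R.T@t, R.T@d
def onz(p,rc,z):
    c,d=ray(p,rc); return c+d*(z-c[2])/d[2]
def save(p,n): cv2.imwrite("pics/"+n,p["pixels"][:,:,::-1])
E
python3 - <<'E'
from h import *
s=env.state();print(s["t"],s["eef_pos"],s["tcp_rot"],s["opening"],env.pinch_z)
P=[]
for n in("top","scene"):
    p=eyes.read_camera(n);P.append(p["pixels"])
    for k,z in(("die_plate",20),("plate_handle",66),("plate_cut_corner",20),("dowel_base",0),("storage_tray",0),("pocket_cut_corner",8),("screwdriver",0),("timer",0),("hex_key",0),("tape",0)):
        print(n,k,[(round(r["score"],2),np.round(r["centre"]).tolist(),onz(p,r["centre"],z).round(1)[:2].tolist()) for r in eyes.spot_point(k,p)[:2]])
im=np.vstack(P);cv2.imwrite("pics/a.png",cv2.resize(im[:,:,::-1],None,fx=.78,fy=.78))
E
```

```text
0.0 [218.18216273 585.43643808 214.08404158] [-3.14054495e+00 -1.38477867e-04  2.78476146e+00] 0.9973179199059984 -18.8
top die_plate [(0.91, [234.0, 191.0], [469.1, 213.9]), (0.73, [221.0, 329.0], [514.3, -175.6])]
top plate_handle [(0.59, [231.0, 184.0], [476.7, 223.7])]
top plate_cut_corner [(0.79, [219.0, 175.0], [511.1, 260.7])]
top dowel_base [(0.7, [220.0, 333.0], [517.7, -190.3])]
top storage_tray [(0.95, [222.0, 334.0], [513.1, -192.9])]
top pocket_cut_corner [(0.65, [233.0, 317.0], [480.2, -143.5])]
top screwdriver [(0.72, [257.0, 264.0], [409.8, 6.0])]
top timer [(0.6, [140.0, 257.0], [751.2, 34.2])]
top hex_key [(0.61, [198.0, 269.0], [578.4, -3.9]), (0.55, [138.0, 256.0], [758.8, 34.6])]
top tape [(0.62, [134.0, 211.0], [768.2, 170.5])]
scene die_plate [(0.75, [194.0, 179.0], [465.4, 210.8])]
scene plate_handle [(0.92, [176.0, 176.0], [472.6, 228.3]), (0.49, [193.0, 180.0], [430.6, 139.0])]
scene plate_cut_corner [(0.72, [184.0, 186.0], [506.1, 244.7])]
scene dowel_base [(0.76, [197.0, 179.0], [471.7, 225.2]), (0.24, [262.0, 274.0], [491.2, -139.7])]
scene storage_tray [(0.73, [273.0, 297.0], [503.9, -193.5])]
scene pocket_cut_corner [(0.74, [259.0, 274.0], [490.5, -140.0])]
scene screwdriver [(0.58, [247.0, 205.0], [406.9, -3.4]), (0.16, [178.0, 176.0], [523.0, 334.5])]
scene timer [(0.75, [190.0, 303.0], [769.9, 36.8])]
scene hex_key [(0.71, [220.0, 265.0], [580.8, -10.3])]
scene tape [(0.97, [172.0, 271.0], [773.5, 176.4])]
```

View pics/a.png

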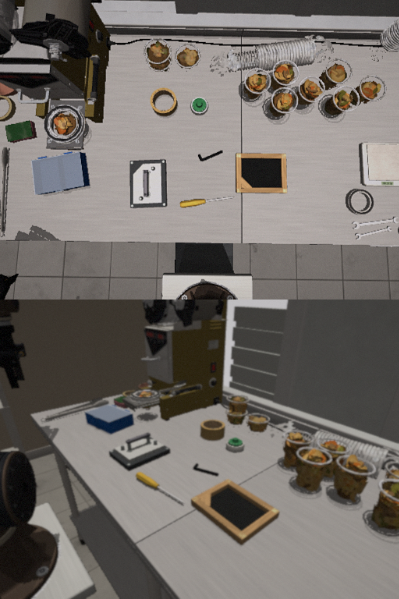

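```bash
python3 - <<'E'
from h import *
p=eyes.read_camera("top");print(p["fx"],ray(p,(192,256))[0])
im=p["pixels"][:,:,::-1]
a=cv2.resize(im[190:280,150:240],(390,390),interpolation=cv2.INTER_CUBIC);b=cv2.resize(im[180:270,290:380],(390,390),interpolation=cv2.INTER_CUBIC)
cv2.imwrite("pics/b.png",np.hstack([a,b]))
for nm in("storage_tray","dowel_base","die_plate","plate_handle"):
  for r in eyes.cut_out(nm,p)[:2]:
    m=r["mask"].astype(np.uint8);c=max(cv2.findContours(m,0,2)[0],key=cv2.contourArea)
    z={"storage_tray":22,"dowel_base":20,"die_plate":32,"plate_handle":66}[nm]
    w=np.array([onz(p,(q[0][1],q[0][0]),z)[:2] for q in c],np.float32)
    print(nm,round(r["score"],2),m.sum(),cv2.minAreaRect(w))
E
```

```text
362.3497849907106 [ 453.36013921   29.43460643 1047.43814736]
storage_tray 0.73 3303 ((511.17242431640625, -190.41549682617188), (141.5506591796875, 185.79054260253906), 0.8471623063087463)
storage_tray 0.16 1726 ((467.85430908203125, 218.96673583984375), (141.27230834960938, 100.88164520263672), 2.72609281539917)
dowel_base 0.58 1306 ((467.1468200683594, 217.1976318359375), (171.37469482421875, 135.75875854492188), 1.8387879133224487)
die_plate 0.95 1841 ((468.0218505859375, 217.15475463867188), (144.243408203125, 105.1058349609375), 1.9628098011016846)
plate_handle 0.89 1758 ((466.1490783691406, 209.52752685546875), (137.158935546875, 99.06029510498047), 2.7260875701904297)
```

View pics/b.png

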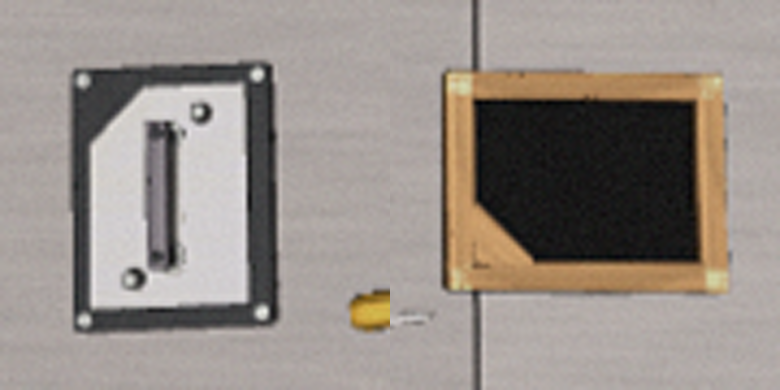

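```bash
cat >> h.py <<'E'
def plan(x,y,z,yawdeg):
    s=env.state();yaw=s["tcp_rot"][2];d=np.array([x,y,z])-s["eef_pos"]
    ex=np.array([np.cos(yaw),np.sin(yaw),0]);ey=np.array([np.sin(yaw),-np.cos(yaw),0])
    dw=(yawdeg-np.degrees(yaw)+180)%360-180
    print("t",round(s["t"],2),"pos",s["eef_pos"].round(1),"rpy",np.degrees(s["tcp_rot"]).round(2),"F",s["ft_force"].round(1),"grip",round(s["grip_force"],1),"op",round(s["opening"],3),"q6",round(s["joints"][5],2))
    print("units shift",np.round([d@ex/60,d@ey/60,-d[2]/60],3),"turn",round(-dw/5,3))
E
python3 - <<'E'
from h import *
p=eyes.read_camera("top")
a=onz(p,(190+112/4.333-.4,150+202/4.333-.4),48);b=onz(p,(190+279/4.333-.4,150+134/4.333-.4),48)
v=(a-b)[:2];print(a,b,(a+b)/2,np.linalg.norm(v),np.degrees(np.arctan2(v[1],v[0])-np.arctan2(-44,104)))
plan(468,217,200,2)
E
python3 -m inch '[[[-0.6,-0.43,0],0,-1],[[-0.6,-0.43,0],0,-1],[[-0.6,-0.43,0],0,-1],[[-0.6,-0.43,0],0,-1],[[-0.6,-0.43,0],0,-1],[[-0.6,-0.43,0],0,-1],[[-0.6,-0.43,0],0,-1],[[-0.6,-0.43,0],0,-1],[[-0.6,-0.43,0],0,-1],[[-0.6,-0.43,0],0,-1]]'
python3 -m inch '[[[0,0,0],1,-1],[[0,0,0],1,-1],[[0,0,0],1,-1],[[0,0,0],1,-1],[[0,0,0],1,-1],[[0,0,0],1,-1],[[0,0,0],1,-1],[[0,0,0],1,-1],[[0,0,0],1,-1],[[0,0,0],1,-1]]'
python3 -m inch '[[[0,0,0],1,-1],[[0,0,0],1,-1],[[0,0,0],1,-1],[[0,0,0],1,-1],[[0,0,0],1,-1],[[0,0,0],1,-1],[[0,0,0],1,-1],[[0,0,0],1,-1],[[0,0,0],1,-1],[[0,0,0],1,-1]]'
python3 -m inch '[[[0,0,0],1,-1],[[0,0,0],1,-1],[[0,0,0],1,-1],[[0,0,0],1,-1],[[0,0,0],1,-1],[[0,0,0],1,-1],[[0,0,0],1,-1],[[0,0,0],1,-1],[[0,0,0],1,-1],[[0,0,0],1,-1]]'
python3 - <<'E'
from h import *
plan(468,217,200,2)
p=eyes.read_camera("wrist");save(p,"w1.png");print({k:p[k] for k in("fx","cx","cy")})
E
```

```text
[521.03660579 196.66095136  48.        ] [415.73821718 235.1255169   48.        ] [468.38741149 215.89323413  48.        ] 112.10385116578597 2.8653010347816017
t 1.4 pos [218.3 585.7 214.7] rpy [179.99  -0.   159.56] F [-0.1  0.4 -0.3] grip 0.0 op 1.002 q6 -0.11
units shift [-6.046 -4.304  0.245] turn 31.511
t: 2.65
eef_pos: [466.2, 216.9, 214.8]
tcp_rot: [3.141, 0.0, 2.785]
ft_force: [0.5, 0.4, -1.1]
opening: 1.0
grip_force: 0.0
t: 3.9
eef_pos: [465.5, 218.2, 214.7]
tcp_rot: [3.141, -0.0, 1.909]
ft_force: [-0.1, 0.4, -0.1]
opening: 1.0
grip_force: 0.0
t: 5.15
eef_pos: [465.5, 218.2, 214.7]
tcp_rot: [3.141, -0.0, 1.037]
ft_force: [-0.1, 0.6, -0.6]
opening: 0.999
grip_force: 0.0
t: 6.4
eef_pos: [465.5, 218.2, 214.7]
tcp_rot: [-3.141, -0.0, 0.164]
ft_force: [-0.7, 0.0, 0.3]
opening: 1.001
grip_force: 0.0
t 6.4 pos [465.5 218.2 214.7] rpy [-1.7999e+02 -1.0000e-02  9.3900e+00] F [-0.7  0.   0.3] grip 0.0 op 1.001 q6 1.72
units shift [0.038 0.026 0.245] turn 1.478
{'fx': 297.3186396354542, 'cx': 252.8577022009678, 'cy': 188.80237252505415}
```

View pics/w1.png

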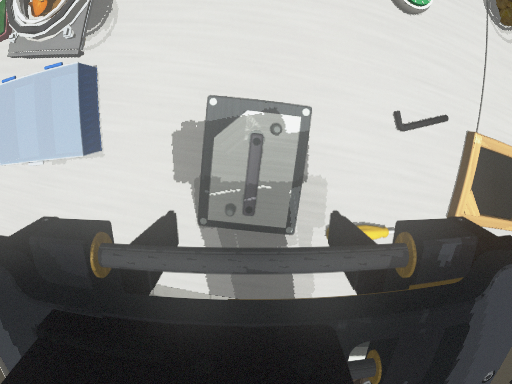

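The wrist view shows the base with corners near (col,row) (208,96), (311,107), (293,234), (199,226) and dowels at (277,129), (230,210), with the handle bar running from (257,140) to (249,212).

```bash
cat >> h.py <<'E'
def onzf(p,cr,z):
    E=np.array(p["extrinsics"]);R=E[:3,:3];t=E[:3,3]
    u=np.array([(cr[0]-p["cx"]),(cr[1]-p["cy"])]);r=np.hypot(*u);th=r/p["fx"]
    d=R.T@np.append(u/r*np.sin(th),np.cos(th));c=-R.T@t
    return (c+d*(z-c[2])/d[2])[:2]
E
python3 - <<'E'
from h import *
p=eyes.read_camera("wrist")
ang=lambda v:np.degrees(np.arctan2(v[1],v[0]))
g=p["pixels"]
a,b=onzf(p,(277,129),48),onzf(p,(230,210),48)
print("dowels",(a+b)/2,np.linalg.norm(a-b),ang(a-b)-ang((104,-44)))
C=[onzf(p,c,20) for c in((208,96),(311,107),(293,234),(199,226))]
print("base",np.mean(C,0),ang(C[0]-C[3]),ang(C[1]-C[2]),np.linalg.norm(C[0]-C[3]),np.linalg.norm(C[0]-C[1]))
m=eyes.cut_out("die_plate",p)
if m:
  c=max(cv2.findContours(m[0]["mask"].astype(np.uint8),0,2)[0],key=cv2.contourArea)
  print(cv2.minAreaRect(np.array([onzf(p,q[0],32) for q in c],np.float32)))
h1,h2=onzf(p,(257,140),72),onzf(p,(249,212),72);print("bar",(h1+h2)/2,ang(h1-h2),np.linalg.norm(h1-h2))
for k,z in(("plate_handle",66),("die_plate",20),("plate_cut_corner",20),("dowel_base",0)):
  r=eyes.spot_point(k,p)[:1]
  if r: print(k,r[0]["score"],onzf(p,r[0]["centre"][::-1],z))
cv2.imwrite("pics/w2.png",cv2.resize(g[85:245,180:330,::-1],None,fx=3.7,fy=3.7,interpolation=cv2.INTER_CUBIC))
E
```

```text
dowels [469.47806488 218.83961744] 110.2398944758066 2.44662065674709
base [467.49142691 218.86894446] 3.467059522184736 3.0554155571191526 168.564187149378 126.88258490029422
((467.8279113769531, 219.3352508544922), (142.09620666503906, 101.98616790771484), 3.5134732723236084)
bar [466.92745662 218.34943961] 2.9952713910860878 79.93587819683555
plate_handle 0.67 [468.80541029 218.54144567]
die_plate 0.67 [468.39431449 215.21679587]
plate_cut_corner 0.75 [519.11297946 252.69054036]
```

View pics/w2.png

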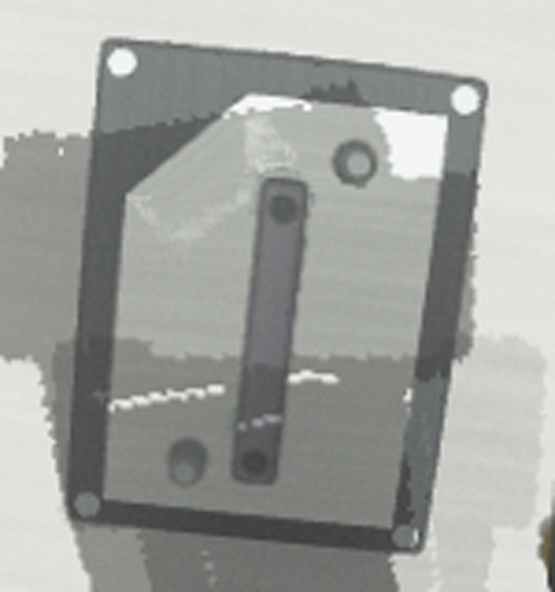

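```bash
python3 -m inch '[[[0,0,0],0.7,-1],[[0.047,0.005,0],0.62,-1],[[0,0,0.35],0,-1],[[0,0,0.35],0,-1],[[0,0,0.35],0,-1],[[0,0,0.35],0,-1],[[0,0,0.35],0,-1],[[0,0,0.35],0,-1],[[0,0,0.35],0,-1],[[0,0,0.345],0,-1]]'
python3 -m inch '[[[0,0,0],0,-0.3],[[0,0,0],0,0.3],[[0,0,0],0,1],[[0,0,0],0,1],[[0,0,0],0,1],[[0,0,0],0,1],[[0,0,0],0,1],[[0,0,0],0,1],[[0,0,0],0,1],[[0,0,0],0,1]]'
python3 - <<'E'
from h import *
plan(468.3,218,105,2.8);print(env.state()["moment"].round(2))
E
```

```text
t: 8.0
eef_pos: [468.4, 218.2, 46.3]
tcp_rot: [-3.141, -0.0, 0.053]
ft_force: [0.1, -0.2, -0.4]
opening: 1.002
grip_force: 0.0
t: 9.25
eef_pos: [468.4, 218.5, 47.0]
tcp_rot: [-3.141, -0.0, 0.052]
ft_force: [-1.2, 5.2, -0.9]
opening: 0.144
grip_force: 30.0
t 9.25 pos [468.4 218.5  47. ] rpy [-1.7997e+02 -2.0000e-02  2.9600e+00] F [-1.2  5.2 -0.9] grip 30.0 op 0.144 q6 1.83
units shift [-0.002  0.009 -0.967] turn 0.032
[0.87 0.28 0.08]
```

```bash
python3 -m inch '[[[0,-0.008,0],0,1],[[0,0,-0.05],0,1],[[0,0,-0.05],0,1],[[0,0,-0.05],0,1],[[0,0,-0.1],0,1],[[0,0,-0.1],0,1],[[0,0,-0.1],0,1],[[0,0,-0.15],0,1],[[0,0,-0.2],0,1],[[0,0,-0.2],0,1]]'
python3 - <<'E'
from h import *
plan(511,-191,120,90.85);print(env.state()["moment"].round(2))
p=eyes.read_camera("wrist");q=eyes.read_camera("scene")
cv2.imwrite("pics/l.png",np.hstack([p["pixels"][:,:400,::-1],q["pixels"][:,80:400,::-1]]))
E
```

```text
t: 10.5
eef_pos: [468.4, 218.7, 107.9]
tcp_rot: [-3.141, -0.0, 0.052]
ft_force: [-0.1, -0.5, -4.5]
opening: 0.146
grip_force: 30.0
t 10.5 pos [468.4 218.7 107.9] rpy [-1.7999e+02 -2.0000e-02  2.9600e+00] F [-0.1 -0.5 -4.5] grip 30.0 op 0.146 q6 1.83
units shift [ 0.358  6.855 -0.201] turn -17.579
[-0.02  0.15  0.04]
```

View pics/l.png

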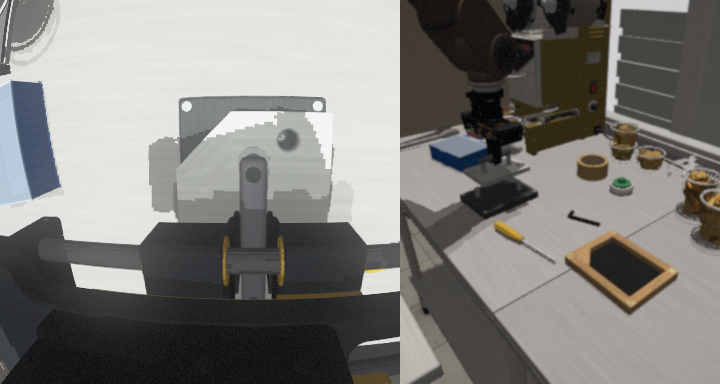

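Plate is gripped, level and clear of the dowels (scene: a gap shows between plate and base).

```bash
python3 -m inch '[[[0.02,0.1,-0.02],0,1],[[0.02,0.2,-0.02],0,1],[[0.02,0.3,-0.02],0,1],[[0.02,0.4,-0.02],0,1],[[0.02,0.4,-0.02],0,1],[[0.02,0.4,-0.02],0,1],[[0.02,0.4,-0.02],0,1],[[0.02,0.4,-0.02],0,1],[[0.02,0.4,-0.02],0,1],[[0.02,0.4,-0.02],0,1]]'
python3 -m inch '[[[0.02,0.4,0],0,1],[[0.02,0.4,0],0,1],[[0.02,0.4,0],0,1],[[0.02,0.4,0],0,1],[[0.02,0.4,0],0,1],[[0.02,0.4,0],0,1],[[0.02,0.4,0],0,1],[[0.02,0.3,0],0,1],[[0,0.2,0],0,1],[[0,0.1,0],0,1]]'
python3 -m inch '[[[0,0,0],-0.5,1],[[0,0,0],-1,1],[[0,0,0],-1,1],[[0,0,0],-1,1],[[0,0,0],-1,1],[[0,0,0],-1,1],[[0,0,0],-1,1],[[0,0,0],-1,1],[[0,0,0],-1,1],[[0,0,0],-1,1]]'
python3 -m inch '[[[0,0,0],-1,1],[[0,0,0],-1,1],[[0,0,0],-1,1],[[0,0,0],-1,1],[[0,0,0],-1,1],[[0,0,0],-1,1],[[0,0,0],-1,1],[[0,0,0],-0.7,1],[[0,0,0],-0.4,1],[[0,0,0],0,1]]'
python3 - <<'E'
from h import *
plan(511,-191,120,90.85)
p=eyes.read_camera("wrist");q=eyes.read_camera("top")
save(p,"w3.png");np.save("w3.npy",p["pixels"])
for k in ("plate_cut_corner","pocket_cut_corner"):
  for r in eyes.spot_point(k,p)[:1]: print(k,r)
cv2.imwrite("pics/t3.png",np.hstack([p["pixels"][:,:,::-1],cv2.resize(q["pixels"][170:266,292:364,::-1],(288,384),interpolation=cv2.INTER_CUBIC)]))
E
```

```text
t: 11.85
eef_pos: [490.5, 13.6, 118.9]
tcp_rot: [-3.142, 0.0, 0.051]
ft_force: [-0.7, 0.5, -4.5]
opening: 0.144
grip_force: 30.0
t: 13.1
eef_pos: [510.7, -188.2, 118.8]
tcp_rot: [-3.141, 0.0, 0.051]
ft_force: [0.3, 0.6, -4.9]
opening: 0.145
grip_force: 30.0
t: 14.35
eef_pos: [510.8, -187.2, 118.9]
tcp_rot: [-3.141, -0.0, 0.884]
ft_force: [0.5, -0.9, -4.5]
opening: 0.145
grip_force: 30.0
t: 15.6
eef_pos: [510.9, -187.4, 118.9]
tcp_rot: [-3.142, -0.0, 1.587]
ft_force: [1.1, -0.5, -3.9]
opening: 0.141
grip_force: 30.0
t 15.6 pos [ 510.9 -187.4  118.9] rpy [-1.800e+02 -1.000e-02  9.095e+01] F [ 1.1 -0.5 -3.9] grip 30.0 op 0.141 q6 -0.49
units shift [-0.059  0.001 -0.018] turn 0.021
plate_cut_corner {'centre': [139.8, 204.9], 'score': 0.98}
pocket_cut_corner {'centre': [137.7, 218.9], 'score': 0.82}
```

View pics/t3.png

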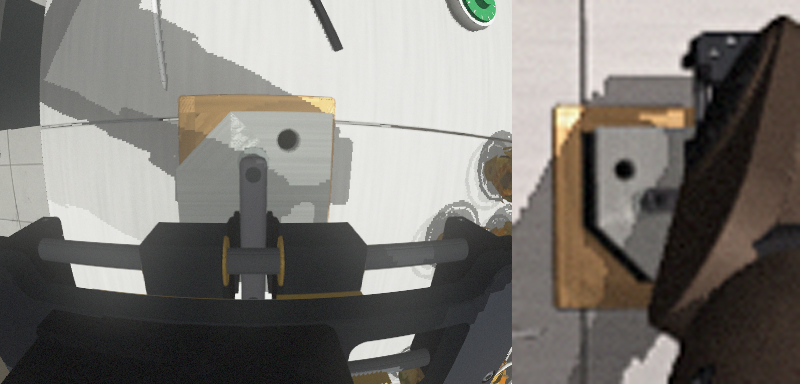

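The wrist view shows the tray's far edge between (180,96) and (334,97), with the plate's far edge at (232,111) to (334,112). The cut corners agree. Next I measure the offset.

```bash
python3 - <<'E'
from h import *
p=eyes.read_camera("wrist");s=env.state();x,y,z=s["eef_pos"]
ang=lambda v:np.degrees(np.arctan2(v[1],v[0]))
def sol(A,B,la,lb):
    A,B,la,lb=map(np.array,(A,B,la,lb)); d=ang(A-B)-ang(la-lb);r=np.radians(d)
    R=np.array([[np.cos(r),-np.sin(r)],[np.sin(r),np.cos(r)]])
    return (A+B)/2-R@((la+lb)/2),d,np.linalg.norm(A-B)
print("tray",sol(onzf(p,(179.5,96),22),onzf(p,(334.5,97),22),(92,72),(92,-72)))
print("plate",sol(onzf(p,(232,111),z-15),onzf(p,(334,112),z-15),(70,14),(70,-50)))
print("hole",onzf(p,(288,140),z-15),"expected",x+22,y+52)
g=p["pixels"]
cv2.imwrite("pics/w4.png",cv2.resize(g[85:225,165:350,::-1],None,fx=4.2,fy=4.2,interpolation=cv2.INTER_CUBIC))
t=eyes.read_camera("top")
m=eyes.spot_point("storage_tray",p)[:1]
if m: print("tray origin net",m[0]["score"],onzf(p,m[0]["centre"][::-1],0))
E
```

```text
tray (array([ 513.34381598, -192.53761212]), np.float64(-269.23718003718625), np.float64(140.64933323878503))
plate (array([ 511.39504534, -186.82662716]), np.float64(-268.57959040619096), np.float64(64.2259039876159))
hole [ 530.74901258 -134.67375027] expected 532.9291641331235 -135.6468866192493
```

View pics/w4.png

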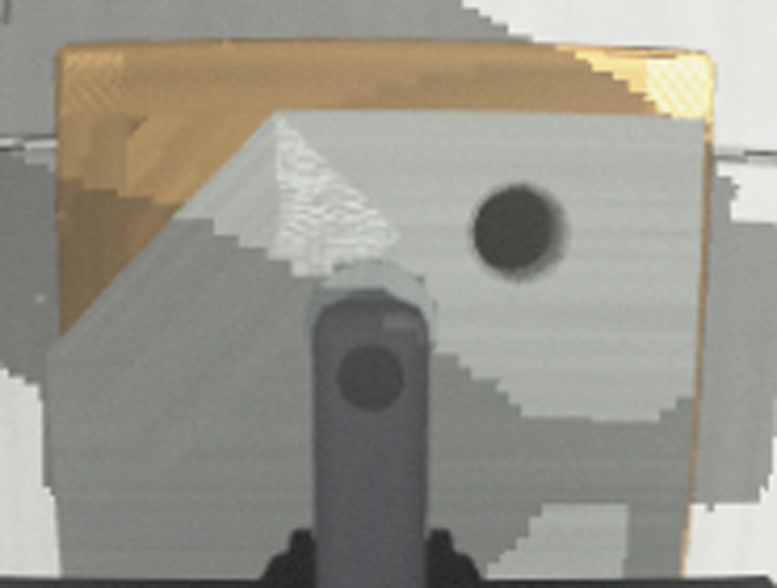

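```bash
python3 - <<'E'
from h import *
p=eyes.read_camera("top")
im=cv2.imread("pics/b.png").astype(float)
def edge(prof,lo,hi):  # strongest gradient, subpixel
    g=np.abs(np.gradient(cv2.GaussianBlur(prof.reshape(-1,1),(1,9),0).ravel()))[lo:hi]
    w=g**2; return lo+(w*np.arange(len(g))).sum()/w.sum()
r=im[:,390:,2]
for nm,(y0,y1) in {"upper":(115,150),"mid":(160,195),"low":(200,240)}.items():
    pr=r[y0:y1].mean(0);print(nm,"L/R",edge(pr,72,100) if nm!="low" else None,edge(pr,298,322))
for x0,x1 in((100,140),(160,220),(240,290)):
    pr=r[:,x0:x1].mean(1);print("T/B",edge(pr,88,112),edge(pr,250,275))
def W(cx,cy,z): return onz(p,(180+cy/4.333-.39,290+cx/4.333-.39),z)[:2].round(1)
print(W(85,130,22),W(85,180,22),W(307,130,8),W(307,180,8),W(200,100,8),W(200,262,22))
E
```

```text
upper L/R 83.63836848813429 306.19552446331676
mid L/R 84.18236005670981 306.95228648155694
low L/R None 309.1338016028815
T/B 98.59960565358737 257.1668091211682
T/B 98.68694206935463 262.0308274276835
T/B 99.48407496476386 262.25936789118515
[ 544.5 -118.8] [ 511.7 -118.8] [ 548.1 -269. ] [ 514.8 -268.3] [ 567.1 -197.8] [ 459.7 -193.5]
```

```bash
python3 -m inch '[[[-0.05,0.018,0],0,1],[[-0.047,0.018,0],0,1],[[0,0,0.1],0,1],[[0,0,0.2],0,1],[[0,0,0.2],0,1],[[0,0,0.2],0,1],[[0,0,0.2],0,1],[[0,0,0.1],0,1],[[0,0,0.07],0,1],[[0,0,0],0,1]]'
python3 - <<'E'
from h import *
plan(513.2,-193.2,35,91);z=env.state()["eef_pos"][2]
p=eyes.read_camera("wrist");g=p["pixels"]
cv2.imwrite("pics/w5.png",cv2.resize(g[95:235,160:350,::-1],None,fx=4.2,fy=4.2,interpolation=cv2.INTER_CUBIC))
print(onzf(p,(200,130),22))
E
```

```text
t: 17.25
eef_pos: [513.2, -193.5, 54.6]
tcp_rot: [3.142, -0.0, 1.588]
ft_force: [-0.1, -0.2, -4.2]
opening: 0.147
grip_force: 30.0
t 17.25 pos [ 513.2 -193.5   54.6] rpy [ 1.800e+02 -1.000e-02  9.096e+01] F [-0.1 -0.2 -4.2] grip 30.0 op 0.147 q6 -0.5
units shift [ 0.004 -0.001  0.327] turn -0.008
[ 474.6035596  -135.76470517]
```

View pics/w5.png

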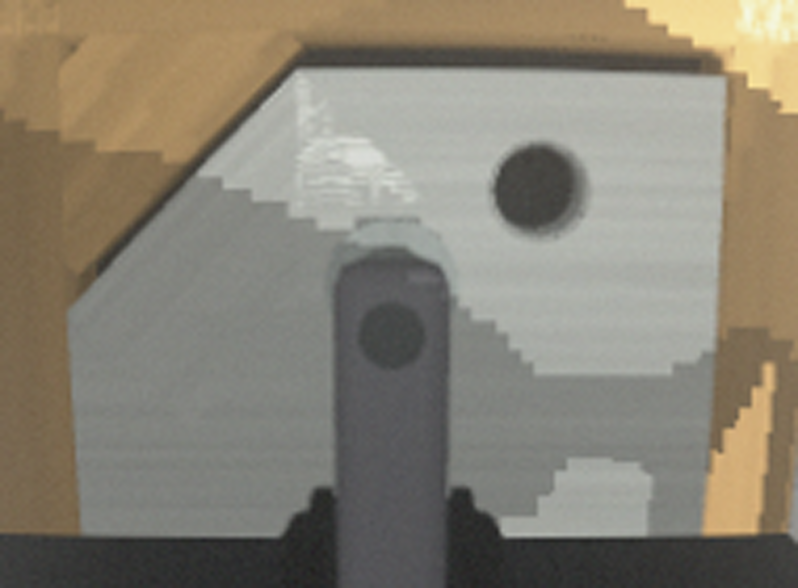

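Plate hovers just over the pocket; pocket rim edge from about (302,47) to (722,57) and plate edge (297,68)–(726,76) in the crop. Checking the offset numerically.

```bash
python3 - <<'E'
from h import *
p=eyes.read_camera("wrist");z=env.state()["eef_pos"][2]
f=lambda c,z:onzf(p,(160+c[0]/4.2-.38,95+c[1]/4.2-.38),z).round(1)
print("pocket corners exp L: (73,17)&(73,-53)")
for n,c,zz in(("rimL",(302,46),22),("rimR",(724,57),22),("rimcutlow",(78,275),22),("plL",(297,68),z-15),("plR",(726,76),z-15),("plcutlow",(68,310),z-15),("hole",(535,188),z-15)): print(n,f(c,zz))
E
```

```text
pocket corners exp L: (73,17)&(73,-53)
rimL [ 496.3 -119.1]
rimR [ 565.5 -118.4]
rimcutlow [ 458.7 -156.9]
plL [ 496.9 -123. ]
plR [ 561.1 -122. ]
plcutlow [ 461.6 -159.6]
hole [ 532.4 -140.2]
```

```bash
python3 -m inch '[[[0.01,0.015,0],0,1],[[0,0,0.05],0,1],[[0,0,0.05],0,1],[[0,0,0.05],0,1],[[0,0,0.05],0,1],[[0,0,0.04],0,1],[[0,0,0.03],0,1],[[0,0,0.02],0,1],[[0,0,0.02],0,1],[[0,0,0],0,1]]'
python3 - <<'E'
from h import *
plan(513.2,-193.2,35,91);print(env.state()["moment"].round(2))
E
```

```text
t: 18.6
eef_pos: [514.1, -192.8, 36.1]
tcp_rot: [-3.142, -0.0, 1.588]
ft_force: [0.5, 0.0, -4.4]
opening: 0.145
grip_force: 30.0
t 18.6 pos [ 514.1 -192.8   36.1] rpy [-1.800e+02 -1.000e-02  9.096e+01] F [ 0.5  0.  -4.4] grip 30.0 op 0.145 q6 -0.5
units shift [-0.006 -0.014  0.018] turn -0.008
[-0.08  0.11  0.04]
```

No contact yet, about 1 mm above the floor; the plate is inside the pocket.

```bash
python3 -m inch '[[[0,0,0.005],0,1],[[0,0,0.005],0,1],[[0,0,0.005],0,1],[[0,0,0.005],0,1],[[0,0,0.005],0,1],[[0,0,0],0,1],[[0,0,0],0,1],[[0,0,0],0,1],[[0,0,0],0,1],[[0,0,0],0,1]]'
```

```text
t: 19.85
eef_pos: [514.1, -192.8, 34.9]
tcp_rot: [3.141, 0.0, 1.588]
ft_force: [-1.3, 1.3, 5.5]
opening: 0.146
grip_force: 30.0
```

Floor contact (force rose by 10 N). Release, then straight up.

```bash
python3 -m inch '[[[0,0,0],0,0.6],[[0,0,0],0,0.3],[[0,0,0],0,-0.2],[[0,0,0],0,-1],[[0,0,0],0,-1],[[0,0,0],0,-1],[[0,0,0],0,-1],[[0,0,0],0,-1],[[0,0,0],0,-1],[[0,0,0],0,-1]]'
python3 -m inch '[[[0,0,-0.1],0,-1],[[0,0,-0.2],0,-1],[[0,0,-0.3],0,-1],[[0,0,-0.4],0,-1],[[0,0,-0.4],0,-1],[[0,0,-0.4],0,-1],[[0,0,-0.4],0,-1],[[0,0,-0.4],0,-1],[[0,0,-0.2],0,-1],[[0,0,0],0,-1]]'
python3 - <<'E'
from h import *
p=eyes.read_camera("wrist");q=eyes.read_camera("scene")
a=cv2.resize(p["pixels"][80:280,150:350,::-1],(400,400));b=cv2.resize(q["pixels"][210:330,230:350,::-1],(400,400),interpolation=cv2.INTER_CUBIC)
cv2.imwrite("pics/f.png",np.hstack([a,b]))
for k in("plate_cut_corner","pocket_cut_corner"):
  print(k,[onz(q,r["centre"],8).round(1) for r in eyes.spot_point(k,q)[:1]],[onzf(p,r["centre"][::-1],8).round(1) for r in eyes.spot_point(k,p)[:1]])
E
```

```text
t: 21.1
eef_pos: [514.1, -192.9, 34.6]
tcp_rot: [3.142, -0.0, 1.588]
ft_force: [-0.0, -1.0, -0.3]
opening: 0.991
grip_force: 0.0
t: 22.35
eef_pos: [514.2, -192.9, 203.4]
tcp_rot: [3.14, 0.001, 1.588]
ft_force: [-0.5, -0.3, 0.5]
opening: 1.0
grip_force: 0.0
plate_cut_corner [] [array([ 477.6, -141. ])]
pocket_cut_corner [array([ 488.4, -131.1,    8. ])] [array([ 477.4, -144.1])]
```

View pics/f.png

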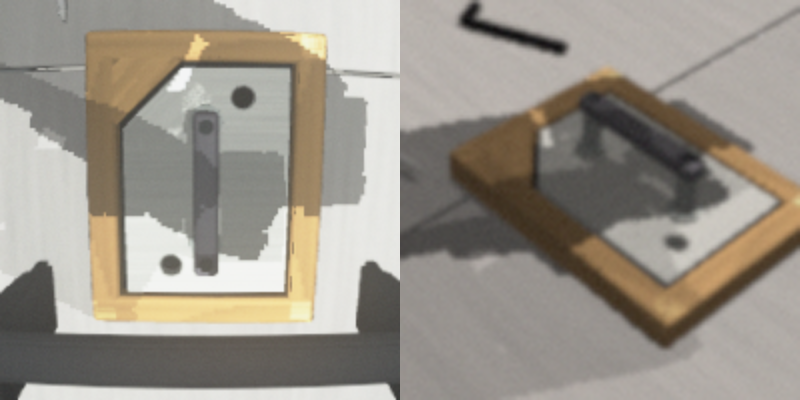

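The plate lies flat in the pocket with an even gap all round, its cut corner at the filled-in corner, and the gripper is clear.

```bash
python3 -c "
from cell import env
print(env.job_done())"
```

```text
the job is handed in; nothing more can be done
None
```

The die plate was lifted level off the dowels, turned to match the tray's filled-in corner, set down flat in the pocket and released; the job was handed in at about 22 s, but the hand-in returned no verdict.

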